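# Work a stuck stopper off a jug's neck

## Task

The clay-orange winged stopper is stuck on the neck of the clamped red-brown jug. Work it off by pulling it gradually up while twisting it about 20 degrees out to one side, back to where it started and out again, all while it is still on the neck. Then lift it clear, set it down upright on the middle of the round cork mat before letting go, and leave the black jug alone.

Things in the scene. Friction and masses are not known exactly. Their poses are not given: they have to be found in the camera images.
- stopper: Loose clay-orange cap, 0.12 kg, tight over the jug's neck. Origin: centre of its underside, z up. Skirt 50 mm across, z 0 to 41 mm; on it a flat wing to grip, 44 mm along x, 18 mm thick along y, z 41 to 82. Starts fully down, its x along the jug's x. Sprung cork inside grips it: 8 to 15 N to drag straight up, under 0.3 N m to twist, until risen 28 mm; clear of the neck at 35 mm..
- jug: Red-brown jug with cream banded neck, in a round wooden base with two clamps; fixed. Origin: centre of its underside on the work surface, z up, x to the spout. Base 132 mm across (138 along y over the clamps, 55 high), belly 112 across at 44 height, shoulder 58 across at z = 120 mm, where the stopper's underside starts; above it a spigot 34 across to z = 153, inside the stopper.
- mat: Round cork mat with cream rings, 140 mm across, 6 mm thick, fixed. Origin: centre of its underside, on the work surface; its top is at z = 6 mm.
- black_jug: Bystander: loose black jug of the same shape with a dark neck with thin cream bands, its black winged stopper fixed on, no clamps, 0.9 kg; 132 mm across the base, 202 mm high in all. Origin: centre of its underside, z up.
Things that resemble listed ones, but are neither listed nor needed, are in the scene too. Of the things like the stopper, leave any that is purple; of the rest the smaller one is meant.

How it is judged (in metres and radians):
On the way, in this order (a step that is already met when the one before it is completed fails the run):
1. the stopper is twisted at least 12 degrees away from its start direction (either way) while on the neck (risen less than 27 mm) (angle between the x axis of stopper and the x axis of jug, either way round above 0.21 rad and horizontal distance between stopper and jug below 0.01 m and z of stopper in the frame of jug below 0.147 m), for 0.02 s.
2. it is twisted back to within 7 degrees of its start direction, having risen 2 to 27 mm (angle between the x axis of stopper and the x axis of jug, either way round below 0.122 rad and horizontal distance between stopper and jug below 0.01 m and z of stopper in the frame of jug between 0.122 and 0.147 m), for 0.02 s.
3. it is twisted out again at least 12 degrees, either way, having risen 2 to 27 mm (all of step 1 and z of stopper in the frame of jug above 0.122 m), for 0.02 s.
4. it is lifted clear of the neck (risen more than 38 mm) (z of stopper in the frame of jug above 0.158 m), for 0.05 s.
At the end, for the whole second after the job is handed in: The stopper stands at rest on the mat, let go, upright within 10 degrees, its centre within 40 mm of the mat's centre; the jug stays in its clamps and the black jug is within 20 mm of where it was (horizontal distance between stopper and mat below 0.04 m and height (world z) of stopper below 0.012 m and angle between stopper's own z axis and vertical below 0.17 rad and linear speed of stopper below 0.02 m/s and contact force between stopper and mat above 0.2 N and distance of black_jug from where it was at the start of the episode below 0.02 m); the robot touches nothing.
It fails at once if the stopper is let go or dropped while off the neck and more than 20 mm above the mat (horizontal distance between stopper and jug above 0.03 m and height (world z) of stopper above 0.026 m and contact force between the fingers and stopper below 0.05 N).
It fails at once if the black jug is shifted more than 20 mm or tipped more than 15 degrees (distance of black_jug from where it was at the start of the episode above 0.02 m or angle between black_jug's own z axis and vertical above 0.26 rad).
It also fails if it takes over 53 s, if anything falls off the work surface, if the arm or the gripper's body presses on something with over 40 N, if the wrist force passes 120 N, or if a joint passes its speed limit or range.

## Robot

A 6-joint arm with a two-finger parallel gripper is mounted at the origin on the work surface. World frame = base frame: x ahead of the robot, y to its left, z up, the work surface at z = 0. Lengths are in mm, angles in rad, forces in N, time in s.
With the tool pointing down it reaches from about 350 to 975 mm from the base axis. Payload 7.1 kg.
Tool frame: the origin (TCP) lies at the very end of the fingers, on their centre line; the grasp point (between the pads) lies 19 mm behind it; z points along the fingers, y is the line along which they close (so a half turn about z gives the same grasp; the last joint's range is limited). The gripper opens to 88 mm and grips with 3 to 60 N. Pads are 20 mm wide; open, the fingers measure 115 mm over their backs; the gripper's body (75 mm by 178 mm) begins 61 mm behind the grasp point.
Start: joints at [1.145, 0.423, 1.63, -0, 1.089, -0.019], TCP at [247.263, 573.991, 222.675] pointing down, gripper open.
Joint ranges: [-3, 3], [-0.9, 2.11], [0.09, 2.58], [-1.31, 4.45], [0.11, 2.69], [-2.54, 2.54]. Speed limits (rad/s): [2.39, 2.39, 3.01, 3.14, 3.14, 3.14].

## Interface

Orientations are given as a rotation vector (axis times angle).
In Python, from workcell import sensors, imaging, close_job gives the robot as it stands. The module is installed in compiled form; this text tells all that it offers.
- The arm moves only by the tool servo_tool, never from a script. Its argument "steps" is a list of rows, each a list of 3 entries, a list of its own where there are three numbers: the shift along the world's x, y, z in m, then the turn, a rotation vector about the world's x, y, z in degrees, then the opening, from -1 (shut) to 1 (fully open). A call has exactly 8 rows; each row shifts and turns the commanded pose from where the row before left it; what a row does not reach is not made up. A row lasts 1/12 s, in which the tool goes at most 41.7 mm and 7.16 degrees, less where a joint would pass 70% of its speed; a pose out of reach is approached as far as the arm can. A call is refused whole if a number of a shift passes 0.0417 or a number of a turn 7.16, either way. A call with a gripper value outside its range is refused whole. The fingers move at their own pace and stop on an object; the grip force is fixed at half the most. Time passes only in rows, so rows that do not move let the fingers close, or fill a call up. It gives the time, the measured TCP pose, the force, the opening and the grip force at its end, in the units of the state.
- sensors.get_obs(): the state, without advancing time (a new reading comes with each control period).
- imaging.get_image(name): name is "side" or "top" or "wrist"; returns a dict with "color" (420x560x3 uint8, blue, green, red), "range_z" (420x560 float32, mm along the optical axis (not along the pixel's ray), 0 where there is no reading), "vertical_fov" (degrees; the focal length in pixels is half the picture's height over the tangent of half this angle, whatever the lens; pixels are square), "cx", "cy" (the principal point, pixels), "k1" (the pictures are not rectified: a ray, as slopes to the right and down, at radius r is drawn at 1 + k1 r^2 times it, then the intrinsics apply), "rvec" (rotation vector, rad) and "tvec" (3), from world to camera coordinates, as OpenCV has them; the wrist camera has in their place "tool_from_camera" (4x4, takes a point from camera to tool coordinates, whose origin is the TCP and whose axes are the flange's). Camera axes: x right, y down, z forward; pixel columns grow to the right and rows downward; lengths in mm; the calibration is good to about 2 mm. A picture is of the moment at which its call begins: read the wrist's pose just before it.
- close_job(): hands the job in; it is judged then, once.
The state is a dict: "t": time; "qpos": joint angles; "qvel": joint speeds; "joint_torque": joint torques, N m; "ee_pos": TCP position; "orientation": TCP orientation; "ft_force": force on the tool from outside, world axes, zero at the start; "moment": the same for the moment, N m; "width": finger opening in mm; "grasp_force": force on a finger pad.
Only numpy, scipy, OpenCV 4.12 (cv2) and the standard library are available. Lean on these libraries where they do the work, as an engineer would, in place of code of your own. Each camera call takes 0.05 s, during which the arm holds its last target. There are 200 camera calls.

## Working session

There is one attempt and no reset: what is moved stays moved. The work goes in short steps, Python scripts to look and compute and a tool call to move; the robot and the scene stay as the last step left them, time stands still between calls to the robot, and variables do not carry over. Pictures are saved under pics/ and viewed, at most 10 in all, crops included, and the job is handed in when it is done.

Besides the shell and the picture viewer there is one more tool, called as a command line: name --argument value ..., lists and objects as JSON in quotes. servo_tool: Moves the arm, as the interface text tells. Its arguments: {"type":"object","properties":{"steps":{"type":"array"}},"required":["steps"]}

```bash
mkdir -p pics; cat > h.py <<'E'
import numpy as np, cv2, pickle
from workcell import sensors, imaging
from scipy.spatial.transform import Rotation as R
def grab(n):
    o=sensors.get_obs(); d=imaging.get_image(n); d['obs']=o
    pickle.dump(d,open(f'pics/{n}.pkl','wb')); return d
def load(n): return pickle.load(open(f'pics/{n}.pkl','rb'))
def pose(d):
    if 'rvec' in d and d['rvec'] is not None:
        Rm=R.from_rotvec(np.ravel(d['rvec'])).as_matrix(); return Rm.T, -Rm.T@np.ravel(d['tvec'])
    o=d['obs']; T=np.eye(4); T[:3,:3]=R.from_rotvec(o['orientation']).as_matrix(); T[:3,3]=o['ee_pos']
    T=T@np.array(d['tool_from_camera']); return T[:3,:3],T[:3,3]
def rays(d,uv):
    uv=np.atleast_2d(np.float64(uv)); f=d['color'].shape[0]/2/np.tan(np.radians(d['vertical_fov'])/2)
    p=(uv-[d['cx'],d['cy']])/f; s=p.copy()
    for _ in range(30): s=p/(1+d['k1']*(s**2).sum(1,keepdims=True))
    return np.c_[s,np.ones(len(s))]
def pts(d,uv):
    uv=np.atleast_2d(uv); Rm,c=pose(d); z=d['range_z'][np.int32(uv[:,1]),np.int32(uv[:,0])]
    return (rays(d,uv)*z[:,None])@Rm.T+c
def atz(d,uv,h):
    Rm,c=pose(d); r=rays(d,uv)@Rm.T; return c+r*((h-c[2])/r[:,2])[:,None]
E
python3 - <<'E'
from h import *
for n in ('side','top'):
    d=grab(n); cv2.imwrite(f'pics/{n}1.png',cv2.resize(d['color'],(800,600)))
    print(n,d['vertical_fov'],d['k1'],pose(d)[1])
o=sensors.get_obs();print(o['t'],o['orientation'],o['width'],o['ft_force'])
E
```

```text
side 44.64079332385573 -0.09109591851272601 [ 496.28624573 -801.12543963  766.65645903]
top 50.063590215890095 -0.028011400699768846 [ 416.18334739    7.28250889 1030.88855945]
0.1 [-6.34608948e-01 -3.07650664e+00  2.13792915e-03] 87.81190852950466 [-0.82534421 -0.76906336  1.03084912]
```

View pics/side1.png

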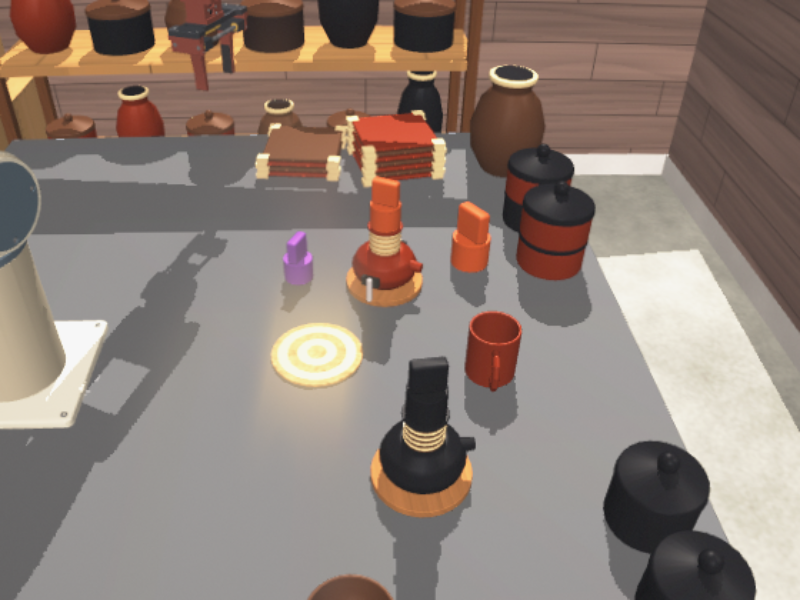

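View pics/top1.png

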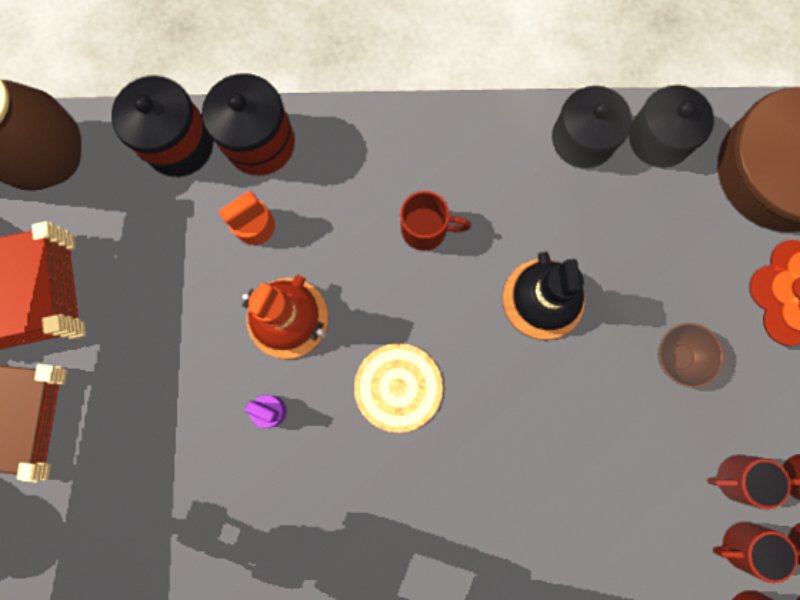

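Side and top views (800x600): three candidates. The clay-orange stopper on the red-brown jug is at side (385,205), top (267,300). A larger loose orange one is at side (471,240), top (247,218), and a small purple one at side (298,260), top (266,411). I choose the one on the jug. The mat is at side (317,352), top (399,388), and the black jug at side (425,430), top (545,297). Next I'll take a close crop and measure.

```bash
python3 - <<'E'
from h import *
s,t=load('side'),load('top')
a=cv2.resize(s['color'][115:215,215:315],(400,400),interpolation=cv2.INTER_CUBIC)
b=cv2.resize(t['color'][180:260,160:240],(400,400),interpolation=cv2.INTER_CUBIC)
cv2.imwrite('pics/crop1.png',np.hstack([a,b]))
V,U=np.mgrid[0:420,0:560]; uv=np.c_[U.ravel(),V.ravel()]
P={}
for n,d in (('side',s),('top',t)):
    p=pts(d,uv); c=d['color'].reshape(-1,3).astype(int); ok=d['range_z'].ravel()>0
    hsv=cv2.cvtColor(d['color'],cv2.COLOR_BGR2HSV).reshape(-1,3)
    P[n]=p
    # mat rough: top centre pixel
    m0=atz(t,[[279,271.6]],6)[0]; 
    near=ok&(np.hypot(*(p[:,:2]-m0[:2]).T)<90)&(abs(p[:,2]-6)<8)&(c[:,1]>170)&(c[:,2]>200)
    q=p[near]; (x,y),r=cv2.minEnclosingCircle(np.float32(q[:,:2])); print(n,'mat',x,y,r,np.median(q[:,2]))
    j0=np.array([*atz(t,[[186,210]],200)[0][:2]])
    for lo,hi in ((195,215),(165,195),(125,158)):
        k=ok&(np.hypot(*(p[:,:2]-j0).T)<70)&(p[:,2]>lo)&(p[:,2]<hi); q=p[k]
        if k.sum()<4: continue
        (cx,cy),wh,an=cv2.minAreaRect(np.float32(q[:,:2])); print(n,lo,k.sum(),'rect',(cx,cy),wh,an,'mean',q.mean(0),'zmax',q[:,2].max())
E
```

```text
side mat 448.5439453125 28.249387741088867 87.8449935913086 7.288331367350111
side 195 123 rect (556.8280639648438, 202.29122924804688) (21.2416934967041, 43.912654876708984) 64.67503356933594 mean [556.48704246 200.44544405 201.36107364] zmax 205.94708015268486
side 165 233 rect (556.0827026367188, 196.51502990722656) (18.626977920532227, 44.261898040771484) 80.88380432128906 mean [556.51445818 197.18267219 180.23596717] zmax 194.6650143744522
side 125 254 rect (557.7048950195312, 190.0557861328125) (49.123043060302734, 25.08993911743164) 3.012833595275879 mean [555.66306303 185.88054142 141.66145503] zmax 157.9833979731511
top mat 445.6751708984375 28.553171157836914 70.4127426147461 6.088179913288286
top 195 205 rect (557.9308471679688, 206.50372314453125) (17.483596801757812, 43.08126449584961) 64.69608306884766 mean [557.94667194 205.29290543 201.05495984] zmax 205.7787603471579
top 165 105 rect (551.390380859375, 196.46145629882812) (18.658260345458984, 43.71773910522461) 55.416080474853516 mean [553.4275342  199.37997375 180.59423329] zmax 194.8943438492007
top 125 99 rect (550.6889038085938, 201.58273315429688) (33.051124572753906, 46.03535079956055) 20.74985694885254 mean [546.50057929 191.46985761 142.12150978] zmax 157.8475317837141
```

View pics/crop1.png

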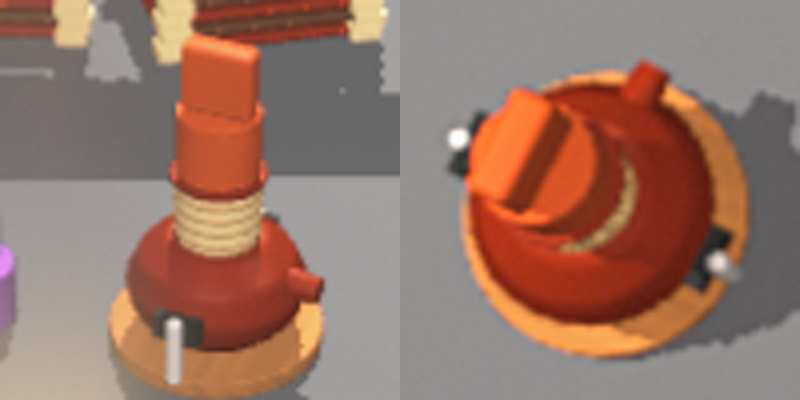

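The crop confirms the choice: the winged cap sits on the cream banded neck, with its wing top at about crop (220,65) left and (520,150) right. The wing top measures about (557,204,202) mm from two views, size 43x18, long axis about -25°, which agrees with the text. The mat is at about (446,28.5), top at z 6. I'll move above the jug and check there with the wrist camera.

servo_tool --steps '[[[0.02,-0.024,0.006],[0,0,-0.25],1],[[0.02,-0.024,0.006],[0,0,-0.25],1],[[0.02,-0.024,0.006],[0,0,-0.25],1],[[0.02,-0.024,0.006],[0,0,-0.25],1],[[0.02,-0.024,0.006],[0,0,-0.25],1],[[0.02,-0.024,0.006],[0,0,-0.25],1],[[0.02,-0.024,0.006],[0,0,-0.25],1],[[0.02,-0.024,0.006],[0,0,-0.25],1]]'

```text
t: 0.77
ee_pos: [407.8, 380.5, 270.7]
orientation: [-0.688, -3.065, 0.001]
ft_force: [-0.1, -0.5, 0.4]
width: 88.0
grasp_force: 0.0
```

servo_tool --steps '[[[0.02,-0.024,0],[0,0,0],1],[[0.02,-0.024,0],[0,0,0],1],[[0.02,-0.024,0],[0,0,0],1],[[0.02,-0.024,0],[0,0,0],1],[[0.02,-0.024,0],[0,0,0],1],[[0.015,-0.018,0],[0,0,0],1],[[0,0,0],[0,0,0],1],[[0,0,0],[0,0,0],1]]'

```text
t: 1.43
ee_pos: [522.5, 243.1, 270.2]
orientation: [-0.692, -3.064, 0.001]
ft_force: [0.3, -0.1, 0.6]
width: 87.5
grasp_force: 0.0
```

```bash
cat > w.py <<'E'
from h import *
d=grab('wrist')
V,U=np.mgrid[0:420,0:560]; uv=np.c_[U.ravel(),V.ravel()]
p=pts(d,uv); ok=d['range_z'].ravel()>0
hsv=cv2.cvtColor(d['color'],cv2.COLOR_BGR2HSV).reshape(-1,3)
for lo,hi in ((195,207),(165,195),(158,164)):
    k=ok&(np.hypot(*(p[:,:2]-[557,204]).T)<45)&(p[:,2]>lo)&(p[:,2]<hi)&(hsv[:,1]>120)&((hsv[:,0]<18)|(hsv[:,0]>170)); q=p[k]
    if k.sum()<4: continue
    print(lo,k.sum(),cv2.minAreaRect(np.float32(q[:,:2])),q[:,2].min(),q[:,2].max(),uv[k].min(0),uv[k].max(0))
print(d['obs']['ee_pos'],pose(d)[1])
cv2.imwrite('pics/wrist1.png',d['color'])
E
python3 w.py
```

```text
195 1544 ((556.8103637695312, 207.06057739257812), (18.09769058227539, 43.94940185546875), 63.93897247314453) 195.10040583808114 203.9528603791992 [238 252] [265 313]
165 465 ((555.3192138671875, 215.25840759277344), (41.11623001098633, 16.515565872192383), 1.7377254962921143) 165.04328891781836 194.96204115810323 [239 237] [266 303]
158 1558 ((555.8138427734375, 207.66331481933594), (48.89564514160156, 46.58778762817383), 59.040645599365234) 158.02512735839906 163.6661611543497 [224 231] [286 288]
[522.50877109 243.07783007 270.22728836] [457.22428893 275.67174907 432.09668593]
```

View pics/wrist1.png

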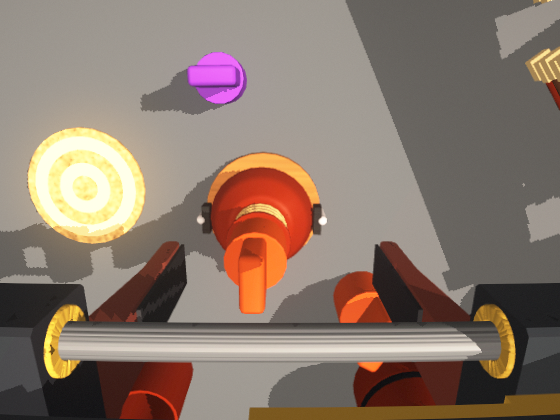

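The wrist view shows the winged cap at (252,280) between the fingers, with the large orange one apart at (360,310) and the purple one at (218,78). The third measurement, (556.8,207,202) with the closing axis at 64°, agrees with the others, so I'll use (557,206). Now I'll go down with the TCP to z 168 and close.

servo_tool --steps '[[[0.0175,-0.0185,0],[0,0,0],1],[[0.017,-0.0185,0],[0,0,0],1],[[0,0,-0.02],[0,0,0],1],[[0,0,-0.02],[0,0,0],1],[[0,0,-0.02],[0,0,0],1],[[0,0,-0.02],[0,0,0],1],[[0,0,-0.015],[0,0,0],1],[[0,0,-0.007],[0,0,0],1]]'

```text
t: 2.15
ee_pos: [554.7, 207.9, 166.4]
orientation: [-0.685, -3.063, 0.003]
ft_force: [0.3, -0.1, 0.5]
width: 87.7
grasp_force: 0.0
```

servo_tool --steps '[[[0,0,0],[0,0,0],-1],[[0,0,0],[0,0,0],-1],[[0,0,0],[0,0,0],-1],[[0,0,0],[0,0,0],-1],[[0,0,0],[0,0,0],-1],[[0,0,0],[0,0,0],-1],[[0,0,0],[0,0,0],-1],[[0,0,0],[0,0,0],-1]]'

```text
t: 2.82
ee_pos: [556.9, 206.9, 168.9]
orientation: [0.688, 3.065, 0.0]
ft_force: [-0.0, -0.1, -0.5]
width: 38.0
grasp_force: 0.0
```

servo_tool --steps '[[[0,0,0],[0,0,0],-1],[[0,0,0],[0,0,0],-1],[[0,0,0],[0,0,0],-1],[[0,0,0],[0,0,0],-1],[[0,0,0],[0,0,0],-1],[[0,0,0],[0,0,0],-1],[[0,0,0],[0,0,0],-1],[[0,0,0],[0,0,0],-1]]'

```text
t: 3.48
ee_pos: [556.3, 206.2, 168.7]
orientation: [-0.688, -3.065, 0.002]
ft_force: [-1.6, -5.1, 3.9]
width: 17.6
grasp_force: 30.0
```

Gripped on the wing: width 17.6, 30 N. Now I'll twist out about 20° with a slight rise.

servo_tool --steps '[[[0,-0.0005,0],[0,0,2.5],-1],[[0,-0.0005,0.001],[0,0,2.5],-1],[[0,0,0.001],[0,0,2.5],-1],[[0,0,0.001],[0,0,2.5],-1],[[0,0,0.001],[0,0,2.5],-1],[[0,0,0.001],[0,0,2.5],-1],[[0,0,0.001],[0,0,2.5],-1],[[0,0,0.001],[0,0,2.5],-1]]'

```text
t: 4.15
ee_pos: [556.0, 205.6, 174.1]
orientation: [-0.143, -3.136, 0.001]
ft_force: [2.1, -1.8, -8.1]
width: 17.8
grasp_force: 29.9
```

servo_tool --steps '[[[0,0,0],[0,0,0],-1],[[0,0,0.001],[0,0,-3],-1],[[0,0,0.001],[0,0,-3],-1],[[0,0,0.001],[0,0,-3],-1],[[0,0,0.001],[0,0,-3],-1],[[0,0,0.001],[0,0,-3],-1],[[0,0,0.001],[0,0,-3],-1],[[0,0,0],[0,0,-2],-1]]'

```text
t: 4.82
ee_pos: [556.3, 206.0, 181.1]
orientation: [-0.694, -3.063, 0.001]
ft_force: [-1.0, -1.2, -2.4]
width: 17.8
grasp_force: 30.0
```

```bash
cat > s.py <<'E'
from h import *
from workcell import sensors
d=grab('side'); V,U=np.mgrid[0:420,0:560]; uv=np.c_[U.ravel(),V.ravel()]; p=pts(d,uv)
hsv=cv2.cvtColor(d['color'],cv2.COLOR_BGR2HSV).reshape(-1,3)
o=d['obs']; print(o['t'],o['ee_pos'],o['orientation'],o['ft_force'],o['moment'])
k=(d['range_z'].ravel()>0)&(np.hypot(*(p[:,:2]-[557,190]).T)<40)&(p[:,2]>60)&(p[:,2]<250)
rows=sorted(set(uv[k][:,1])); 
im=cv2.resize(d['color'][95:205,200:330],(780,660)); cv2.imwrite('pics/prog.png',im[:600])
E
python3 s.py
```

```text
4.8167 [556.33290766 206.02043984 181.10951954] [-6.93607069e-01 -3.06304376e+00  7.29145009e-04] [-1.00936958 -1.23790495 -2.41101687] [-0.26649322  0.21058277  0.29594637]
```

View pics/prog.png

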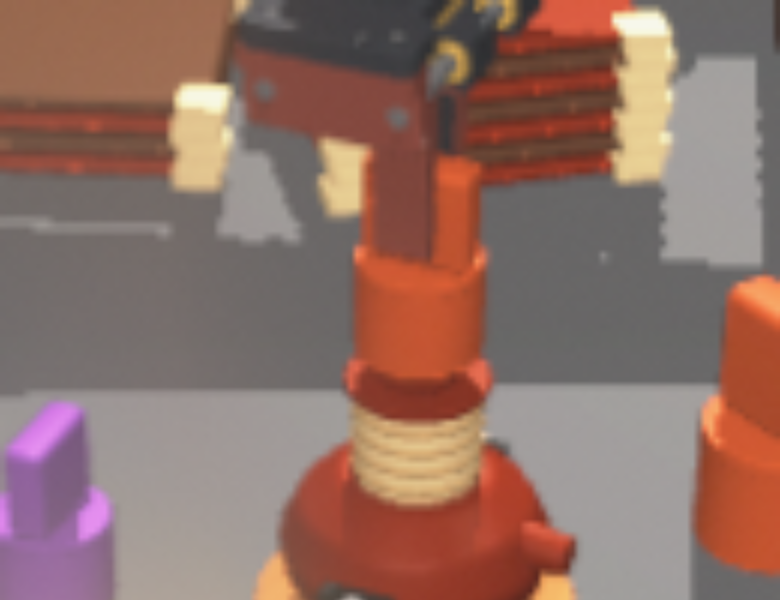

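The picture shows the cap risen with the grip, with a gap over the shoulder at (415,385), still on the neck. It has risen about 12 mm and is back at the start angle. Now twisting out again.

servo_tool --steps '[[[0,0,0],[0,0,0],-1],[[0,0,0.001],[0,0,3],-1],[[0,0,0.001],[0,0,3],-1],[[0,0,0.001],[0,0,3],-1],[[0,0,0.001],[0,0,3],-1],[[0,0,0.001],[0,0,3],-1],[[0,0,0.001],[0,0,3],-1],[[0,0,0],[0,0,2],-1]]'

```text
t: 5.53
ee_pos: [556.2, 205.7, 187.1]
orientation: [-0.141, -3.137, 0.001]
ft_force: [0.2, -1.7, -2.9]
width: 18.0
grasp_force: 30.0
```

servo_tool --steps '[[[0,0,0],[0,0,0],-1],[[0,0,0.002],[0,0,0],-1],[[0,0,0.003],[0,0,0],-1],[[0,0,0.003],[0,0,0],-1],[[0,0,0.003],[0,0,0],-1],[[0,0,0.003],[0,0,0],-1],[[0,0,0.004],[0,0,0],-1],[[0,0,0.004],[0,0,0],-1]]'

```text
t: 6.2
ee_pos: [557.3, 206.4, 211.0]
orientation: [0.145, 3.137, 0.001]
ft_force: [-1.0, -0.5, -1.5]
width: 17.7
grasp_force: 30.0
```

servo_tool --steps '[[[0,0,0.006],[0,0,0],-1],[[0,0,0.006],[0,0,0],-1],[[0,0,0.006],[0,0,0],-1],[[0,0,0.006],[0,0,0],-1],[[0,0,0.006],[0,0,0],-1],[[-0.004,-0.007,0],[0,0,0],-1],[[-0.008,-0.013,0],[0,0,0],-1],[[-0.01,-0.016,0],[0,0,0],-1]]'

```text
t: 6.87
ee_pos: [534.5, 169.7, 239.6]
orientation: [0.144, 3.138, 0.0]
ft_force: [-0.2, -0.4, -1.0]
width: 17.8
grasp_force: 30.0
```

servo_tool --steps '[[[-0.0115,-0.018,0],[0,0,0],-1],[[-0.0115,-0.018,0],[0,0,0],-1],[[-0.0115,-0.018,0],[0,0,0],-1],[[-0.0115,-0.018,0],[0,0,0],-1],[[-0.0115,-0.018,-0.01],[0,0,0],-1],[[-0.0115,-0.018,-0.01],[0,0,0],-1],[[-0.0115,-0.018,-0.01],[0,0,0],-1],[[-0.0085,-0.0155,-0.01],[0,0,0],-1]]'

```text
t: 7.53
ee_pos: [444.1, 27.2, 199.2]
orientation: [-0.146, -3.138, 0.0]
ft_force: [0.8, -0.4, -1.5]
width: 17.8
grasp_force: 30.0
```

servo_tool --steps '[[[0,0,-0.02],[0,0,0],-1],[[0,0,-0.02],[0,0,0],-1],[[0,0,-0.02],[0,0,0],-1],[[0,0,-0.02],[0,0,0],-1],[[0,0,-0.01],[0,0,0],-1],[[0,0,-0.01],[0,0,0],-1],[[0,0,0],[0,0,0],-1],[[0,0,0],[0,0,0],-1]]'

```text
t: 8.2
ee_pos: [445.8, 28.4, 99.7]
orientation: [-0.145, -3.138, 0.0]
ft_force: [0.3, 0.0, -1.0]
width: 18.0
grasp_force: 30.0
```

```bash
python3 - <<'E'
from h import *
V,U=np.mgrid[0:420,0:560]; uv=np.c_[U.ravel(),V.ravel()]
for n in('side','top'):
    d=grab(n); p=pts(d,uv); hsv=cv2.cvtColor(d['color'],cv2.COLOR_BGR2HSV).reshape(-1,3); o=d['obs']
    k=(d['range_z'].ravel()>0)&(np.hypot(*(p[:,:2]-o['ee_pos'][:2]).T)<32)&(p[:,2]>12)&(p[:,2]<o['ee_pos'][2]+30)&(hsv[:,1]>150)&(hsv[:,0]<12)
    q=p[k]; print(n,k.sum(),np.percentile(q[:,2],[0,2,5,50,100]),q[:,:2].min(0),q[:,:2].max(0))
print(o['ee_pos'],o['grasp_force'])
im=load('side')['color']; cv2.imwrite('pics/mat.png',cv2.resize(im[165:275,160:310],(780,572)))
E
```

```text
Traceback (most recent call last):
IndexError: index -1 is out of bounds for axis 0 with size 0
```

```bash
python3 - <<'E'
from h import *
V,U=np.mgrid[0:420,0:560]; uv=np.c_[U.ravel(),V.ravel()]
d=grab('side'); p=pts(d,uv);o=d['obs']
for z in range(0,140,8):
    k=(d['range_z'].ravel()>0)&(np.hypot(*(p[:,:2]-o['ee_pos'][:2]).T)<40)&(abs(p[:,2]-z-4)<4)
    if k.sum(): q=p[k]; print(z,k.sum(),q[:,0].min().round(),q[:,0].max().round(),q[:,1].min().round(),np.median(d['color'].reshape(-1,3)[k],0))
print(o['ee_pos'],o['grasp_force'])
cv2.imwrite('pics/mat.png',cv2.resize(d['color'][150:280,140:310],(780,596)))
E
```

```text
0 344 407.0 485.0 -11.0 [167. 237. 247.]
8 322 407.0 485.0 -10.0 [172. 240. 247.]
48 22 423.0 469.0 2.0 [111. 167. 230.]
56 64 423.0 470.0 1.0 [ 98. 144. 215.]
64 70 424.0 470.0 -0.0 [ 97.  141.  213.5]
72 68 424.0 470.0 1.0 [ 96.  139.5 212.5]
80 69 423.0 470.0 0.0 [ 95. 138. 209.]
88 159 423.0 471.0 2.0 [ 94. 136. 215.]
96 36 426.0 469.0 2.0 [ 91.5 129.5 204. ]
104 63 426.0 469.0 8.0 [ 95. 127. 176.]
112 66 424.0 467.0 7.0 [ 93. 124. 168.]
120 59 425.0 468.0 6.0 [ 93. 121. 164.]
128 23 434.0 456.0 8.0 [ 93. 118. 159.]
[446.17749298  28.49386005 100.1850571 ] 29.96060013771057
```

View pics/mat.png

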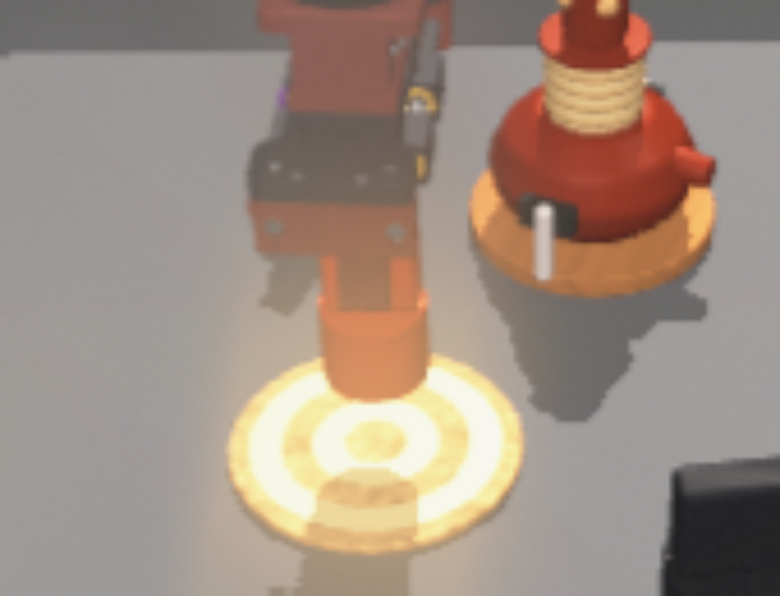

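The cap hangs upright at crop (375,350) over the mat's centre at (375,440), underside about z 51. I'll lower 40 mm, then creep to contact.

servo_tool --steps '[[[0,0,-0.01],[0,0,0],-1],[[0,0,-0.01],[0,0,0],-1],[[0,0,-0.008],[0,0,0],-1],[[0,0,-0.006],[0,0,0],-1],[[0,0,-0.004],[0,0,0],-1],[[0,0,-0.002],[0,0,0],-1],[[0,0,0],[0,0,0],-1],[[0,0,0],[0,0,0],-1]]'

```text
t: 8.97
ee_pos: [445.8, 28.5, 59.6]
orientation: [-0.145, -3.138, 0.0]
ft_force: [-0.7, 0.2, -1.3]
width: 17.9
grasp_force: 30.0
```

servo_tool --steps '[[[0,0,-0.001],[0,0,0],-1],[[0,0,-0.001],[0,0,0],-1],[[0,0,-0.001],[0,0,0],-1],[[0,0,0],[0,0,0],-1],[[0,0,0],[0,0,0],-1],[[0,0,0],[0,0,0],-1],[[0,0,0],[0,0,0],-1],[[0,0,0],[0,0,0],-1]]'

```text
t: 9.63
ee_pos: [445.8, 28.5, 56.7]
orientation: [0.146, 3.138, 0.0]
ft_force: [-1.1, -1.0, -0.7]
width: 17.8
grasp_force: 30.0
```

servo_tool --steps '[[[0,0,-0.0005],[0,0,0],-1],[[0,0,-0.0005],[0,0,0],-1],[[0,0,-0.0005],[0,0,0],-1],[[0,0,-0.0005],[0,0,0],-1],[[0,0,0],[0,0,0],-1],[[0,0,0],[0,0,0],-1],[[0,0,0],[0,0,0],-1],[[0,0,0],[0,0,0],-1]]'

```text
t: 10.3
ee_pos: [445.8, 28.5, 54.7]
orientation: [-0.146, -3.138, -0.0]
ft_force: [0.5, -0.1, -0.9]
width: 18.1
grasp_force: 30.0
```

servo_tool --steps '[[[0,0,-0.0005],[0,0,0],-1],[[0,0,-0.0005],[0,0,0],-1],[[0,0,0],[0,0,0],-1],[[0,0,0],[0,0,0],-1],[[0,0,0],[0,0,0],-1],[[0,0,0],[0,0,0],-1],[[0,0,0],[0,0,0],-1],[[0,0,0],[0,0,0],-1]]'

```text
t: 10.97
ee_pos: [445.8, 28.5, 54.6]
orientation: [0.146, 3.138, 0.0]
ft_force: [-3.8, -0.1, 13.5]
width: 17.9
grasp_force: 30.0
```

Contact: 13.5 N up and the TCP has stopped. Back off slightly, then open.

servo_tool --steps '[[[0,0,0.0005],[0,0,0],-1],[[0,0,0],[0,0,0],1],[[0,0,0],[0,0,0],1],[[0,0,0],[0,0,0],1],[[0,0,0],[0,0,0],1],[[0,0,0],[0,0,0],1],[[0,0,0],[0,0,0],1],[[0,0,0],[0,0,0],1]]'

```text
t: 11.63
ee_pos: [445.8, 28.5, 54.1]
orientation: [-0.145, -3.138, 0.0]
ft_force: [-0.6, -0.5, 0.2]
width: 61.1
grasp_force: 0.0
```

servo_tool --steps '[[[0,0,0.002],[0,0,0],1],[[0,0,0.005],[0,0,0],1],[[0,0,0.01],[0,0,0],1],[[0,0,0.015],[0,0,0],1],[[0,0,0.02],[0,0,0],1],[[0,0,0.025],[0,0,0],1],[[0,0,0.025],[0,0,0],1],[[0,0,0.025],[0,0,0],1]]'

```text
t: 12.3
ee_pos: [445.5, 28.5, 183.2]
orientation: [0.145, 3.138, 0.0]
ft_force: [1.2, 0.6, -0.2]
width: 87.7
grasp_force: 0.0
```

```bash
python3 - <<'E'
from h import *
d=grab('side'); cv2.imwrite('pics/end.png',cv2.resize(d['color'][120:360,140:460],(800,600)))
V,U=np.mgrid[0:420,0:560]; p=pts(d,np.c_[U.ravel(),V.ravel()])
k=(d['range_z'].ravel()>0)&(np.hypot(*(p[:,:2]-[446,28]).T)<30)&(p[:,2]>80)&(p[:,2]<100); q=p[k]
print(k.sum(),q.mean(0),q[:,2].max())
E
```

```text
170 [446.65869855  24.30931456  87.2039653 ] 92.82079884443158
```

View pics/end.png

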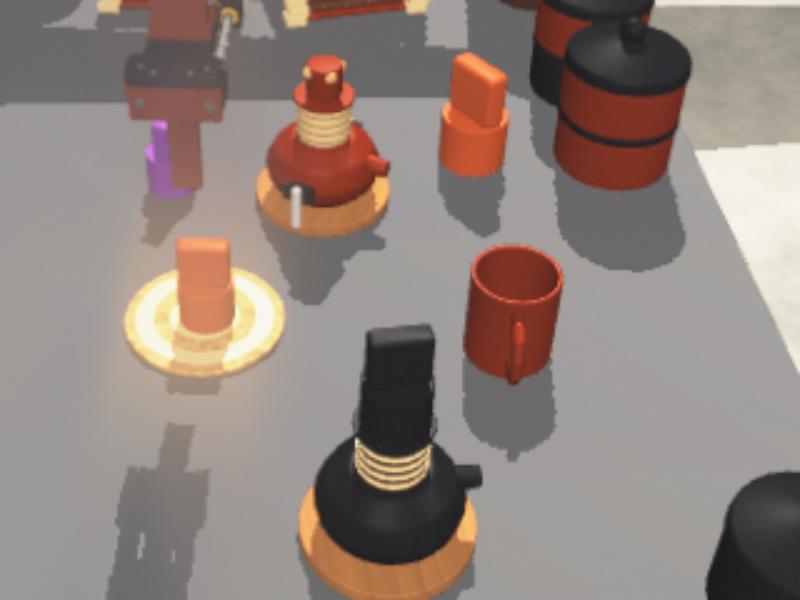

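The stopper stands upright at (205,290) on the mat's centre. The gripper is clear and the black jug at (395,480) is untouched. Handing in.

```bash
python3 -c "
from workcell import close_job; print(close_job())"
```

```text
the job is handed in; nothing more can be done
None
```

I twisted the stopper about 20° out, back and out again while pulling it up, then lifted it clear and set it upright on the middle of the mat before letting go; the black jug was not touched, and the job is handed in, though the hand-in returned no verdict.

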